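# Pack the spoon and turn the snack tray over the lunchbox

### The job

Lay the small steel spoon flat in its spoon-shaped compartment of the mint divider tray, bowl end in the wide pocket and handle end in the narrow slot, and let go of it. Then lift the tray by its upright handle, turn it about a quarter turn so that its long side runs along the long side of the open navy lunchbox, and finish still holding it level and clear above the lunchbox, centred over the opening, without setting it down. Keep the tray level all the time with the steel tea ball resting in the middle of its dish, and leave the other things on the bench where they are.

Things in the scene. Friction and masses are not known exactly. Their poses are not given: they have to be found in the camera images.
- spoon_grip (a point): Small steel spoon, 120 mm long, 35 g, lying flat on a fixed 3 mm cork mat. Point: on the handle's centre line near the balance point, 4 mm above the spoon's underside, where to grip it. x runs along the spoon to the bowl, z up. Handle 9 mm wide (12 mm over its last 18 mm), 6 mm thick, top 6.5 mm above the underside, ending 56 mm from the point along -x. The bowl is at its +x end.
- spoon_bowl (a point): Centre of the spoon's bowl, 47 mm from spoon_grip along its +x. The bowl is round, 32 mm across and 10 mm high.
- tray_handle (a point): Mint stiff silicone tray, loose on the bench, 260 g, 220 mm along x, 144 mm along y, floor 3 mm, walls 14 mm high. Point: 46 mm above its underside, in its only handle, an upright block amid the tray, 24 mm along x, 16 mm thick along y, top at 58 mm. Pinch it across y. Dish with ball at the +x end, spoon compartment across the -x end. It balances at the handle once the spoon is in.
- tray_slot (a point): Middle of the spoon compartment's floor, 3 mm above the tray's underside, 83 mm from the handle along the tray's -x; tray's axes. The spoon lies along y: bowl pocket 44 mm wide at y 26 to 68 mm, handle slot 22 mm wide at y -36 to -68 mm. No walls between these, nor in the end wall, so fingers can straddle the spoon. spoon_grip belongs over this point or up to 5 mm to -y.
- tray_dish (a point): Where the ball's centre rests: 58 mm from the handle along the tray's +x, 21 mm above its underside; tray's axes. The dish is a shallow round cone, 80 mm across, rising outwards by 8 degrees, so the ball stays in the middle only while the tray tilts less than that and moves gently.
- ball_center (a point): Centre of a loose steel tea ball, 36 mm in diameter, 40 g, which lies in the tray's dish and rolls freely.
- lunchbox_rim (a point): Open navy lunchbox, fixed, 240 mm along its y by 164 mm along its x, 60 mm high, walls 4 mm. Point: centre of the opening at rim height, 60 mm above the bench. Its lid is laid back on the +x side, lower than 65 mm, reaching 265 mm from the centre; its small latch hangs open at the front (-x).
- jar: Bystander: glass jar with bamboo lid, 72 mm in diameter, 88 mm high, on the cork mat beyond the spoon. Origin at the centre of its underside.
- apple: Bystander: green apple, 72 mm across, 70 mm high, on the cork mat beyond the spoon. Origin at the centre of its underside.
- drink_bottle: Bystander: aluminium drink bottle, 68 mm in diameter, 205 mm high, at the right side of the bench. Origin at the centre of its underside.
- mug: Bystander: white mug, 80 mm across, 90 mm high, at the right side of the bench, nearer the robot than the bottle. Origin at the centre of its underside.
- ramekin: Bystander: small bowl, 60 mm across, 40 mm high, between the robot and the tray. Origin at the centre of its underside.
- spreader: Bystander: butter spreader, 170 mm long, lying flat at the left side of the bench. Origin under its middle.
Mind the look-alikes: they are no part of the job. Leave any pink or turquoise look-alike of the part that bears spoon_grip alone.

How it is judged:
On the way, in this order (a step that is already met when the one before it is completed fails the run):
1. the spoon lies flat in its compartment, let go, the tray still on the bench (x of spoon_grip in the frame of tray_slot between -0.012 and 0.012 m and y of spoon_grip in the frame of tray_slot between -0.018 and 0.014 m and z of spoon_grip in the frame of tray_slot below 0.009 m and angle between the x axis of spoon_grip and the y axis of tray_slot, either way round below 0.17 rad and angle between the z axis of spoon_grip and the z axis of tray_slot, either way round below 0.1 rad and y of spoon_bowl in the frame of tray_slot above 0.02 m and contact force between spoon and the fingers below 0.05 N and height (world z) of tray_handle below 0.052 m), for 0.3 s.
2. the tray is held clear of the bench with the spoon in it and the ball in the middle (x of spoon_grip in the frame of tray_slot between -0.012 and 0.012 m and y of spoon_grip in the frame of tray_slot between -0.018 and 0.014 m and z of spoon_grip in the frame of tray_slot below 0.009 m and angle between the x axis of spoon_grip and the y axis of tray_slot, either way round below 0.17 rad and angle between the z axis of spoon_grip and the z axis of tray_slot, either way round below 0.1 rad and y of spoon_bowl in the frame of tray_slot above 0.02 m and height (world z) of tray_handle above 0.076 m and distance between ball_center and tray_dish below 0.012 m and contact force between tray and the fingers above 0.5 N), for 0.2 s.
At the end, for the whole second after the job is handed in: Tray held still in the gripper, level to 5 deg, 6 mm or more above the lunchbox rim, centred to 30 mm, long sides parallel to 8.5 deg (either way round); spoon flat in its compartment (12 mm across, -18 to +14 along), bowl in the pocket; ball within 10 mm of the dish centre (x of spoon_grip in the frame of tray_slot between -0.012 and 0.012 m and y of spoon_grip in the frame of tray_slot between -0.018 and 0.014 m and z of spoon_grip in the frame of tray_slot below 0.009 m and angle between the x axis of spoon_grip and the y axis of tray_slot, either way round below 0.17 rad and angle between the z axis of spoon_grip and the z axis of tray_slot, either way round below 0.1 rad and y of spoon_bowl in the frame of tray_slot above 0.02 m and distance between ball_center and tray_dish below 0.01 m and angle between tray_handle's own z axis and vertical below 0.087 rad and angle between the x axis of tray_handle and the y axis of lunchbox_rim, either way round below 0.15 rad and x of tray_handle in the frame of lunchbox_rim between -0.03 and 0.03 m and y of tray_handle in the frame of lunchbox_rim between -0.03 and 0.03 m and z of tray_handle in the frame of lunchbox_rim above 0.052 m and contact force between tray and the fingers above 0.5 N and contact force between tray and lunchbox below 0.1 N and linear speed of tray below 0.03 m/s); the arm keeps its last pose, push and grip.
It fails at once if the ball strays more than 20 mm from the middle of the dish (distance between ball_center and tray_dish above 0.02 m).
It fails at once if the tray is tipped by more than 11 degrees (angle between tray_handle's own z axis and vertical above 0.2 rad).
It fails at once if a bystander is moved by more than 30 mm (distance of any of jar, apple, drink_bottle, mug, ramekin, spreader from where it was at the start of the episode above 0.03 m).
It also fails if it takes over 72 s, if anything falls off the work surface, if the arm or the gripper's body presses on something with over 40 N, if the wrist force passes 120 N, or if a joint passes its speed limit or range.

### The arm

A 7-joint arm with a two-finger parallel gripper is mounted at the origin on the work surface. World frame = base frame: x ahead of the robot, y to its left, z up, the work surface at z = 0. Lengths are in m, angles in rad, forces in N, time in s.
With the tool pointing down it reaches from about 0.35 to 0.9 m from the base axis. Payload 7.2 kg.
Tool frame: the origin (TCP) lies between the finger pads; the fingertips stand 17 mm ahead of it and the grasp point (between the pads) lies 2 mm behind it (tip_extent is the distance from the TCP to the fingertips, in m); x points along the fingers, z is the direction in which the jaws open and shut, and the axes are right-handed (so a half turn about x gives the same grasp; the last joint's range is limited). The gripper opens to 88 mm and grips with 3 to 60 N. Pads are 20 mm wide; open, the fingers measure 115 mm over their backs; the gripper's body (75 mm by 178 mm) begins 61 mm behind the grasp point.
Start: joints at [-1.365, 0.411, -0.013, 1.596, 0.006, 1.134, -0.082], TCP at [0.169, 0.602, 0.24] pointing down, gripper open.
Joint ranges: [-2.95, 2.95], [-0.29, 1.99], [-1.47, 1.44], [0.14, 2.54], [-1.03, 4.17], [0.13, 1.85], [-2.86, 2.86]. Speed limits (rad/s): [2.39, 2.39, 3.01, 3.01, 3.14, 3.14, 3.14].

### API

Orientations are given as a unit quaternion [w, x, y, z].
In Python, from rig import read_state, read_camera, calibration, job_done, cut_out, tip_extent gives the robot as it stands. The module is installed in compiled form; this text tells all that it offers.
- The arm moves only by the shell command python3 -m creep 'ROWS' [FORCE]. ROWS is JSON, a list of rows, each a list of 3 entries, a list of its own where there are three numbers: the closure, from -1 (fully open) to 1 (shut), so that 0 is half open, then the shift along the tool's x, y, z in cm, then the turn about the tool's x in degrees. A call has 1 to 10 rows; each row is the pose to reach, as a shift and turn from the pose commanded when the call began, along the tool's axes at that moment; what a row does not reach only later rows make up. A row lasts 1/8 s, in which the tool goes at most 62.5 mm and 10.7 degrees, less where a joint would pass 70% of its speed; a pose out of reach is approached as far as the arm can. A call with a gripper value outside its range is refused whole. The fingers move at their own pace and stop on an object; FORCE is the grip in N (left out, the last holds). Time passes only in rows, so rows that repeat a pose let the fingers close. It gives the time, the measured TCP pose, the force and the opening at its end, in the units of the state.
- read_state(): the state, without advancing time (a new reading comes with each control period).
- read_camera(name): name is "side" or "top"; returns (picture, depth): 420x560x3 uint8, red, green, blue; 420x560 float32, m along the optical axis (not along the pixel's ray), 0 where there is no reading.
- calibration(name): a dict with "K" (3x3 intrinsics, pixels), "world_to_cam" (4x4, takes a point from world to camera coordinates). Camera axes: x right, y up, looking along -z (the intrinsics and any distortion apply to the point x, -y, -z); pixel columns grow to the right and rows downward; lengths in m; the calibration is good to about 2 mm. A picture is of the moment at which its call begins. calibration takes no time and is no camera call.
- job_done(): hands the job in, once; it reports no verdict.
Trained networks look in the newest picture that a camera, given by its name, has taken for a name from the list of things; names that differ only in an ending like _2 or _b are one class to them, and where a whole thing is asked for, a point or a joint stands for the part that bears it (a point fixed in the world has none). Each returns a list of dicts, best first, with "score" (0 to 1); they miss things now and then, are a little off and sometimes report something else, mostly with a low value. They report only what shows in the picture. A call takes as long as a camera call. They do not tell look-alikes from the thing itself.
- cut_out(thing, camera): "mask" (420x560 bool, what is visible of it) and "point" ([column, row] in pixels, amid what is visible of it).
The state is a dict: "time_s": time; "joint_positions": joint angles; "joint_vel": joint speeds; "effort": joint torques, N m; "tcp_pos": TCP position; "tool_rot": TCP orientation; "force": force on the tool from outside, world axes, zero at the start; "moment": the same for the moment, N m; "gripper_width": finger opening in m.
Only numpy, scipy, OpenCV 4.12 (cv2) and the standard library are available. Lean on these libraries where they do the work, as an engineer would, in place of code of your own. Each camera call takes 0.05 s, during which the arm holds its last target.

## Working session

There is one attempt and no reset: what is moved stays moved. The work goes in short steps, Python scripts to look and compute and a shell command to move; the robot and the scene stay as the last step left them, time stands still between calls to the robot, and variables do not carry over. Pictures are saved under pics/ and viewed, and the job is handed in when it is done.

```bash
mkdir -p pics; ls
python3 - <<'E'
from rig import *
import cv2,numpy as np
s=read_state();print({k:np.round(v,4).tolist() for k,v in s.items()})
print(tip_extent)
for n in ("side","top"):
    p,d=read_camera(n);cv2.imwrite(f"pics/{n}0.png",p[:,:,::-1]);c=calibration(n);print(n,np.round(c["K"],2).tolist(),np.round(c["world_to_cam"],4).tolist(),[k for k in c])
    print((d==0).mean())
E
```

```text
pics
{'time_s': 0.0, 'joint_positions': [-1.3652, 0.4119, -0.0127, 1.597, 0.0056, 1.1343, -0.0822], 'joint_vel': [0.0002, 0.0006, 0.0005, 0.0005, 0.001, 0.0007, 0.0014], 'effort': [0.0006, -58.7965, 0.6421, -29.1069, -0.0537, 0.0184, 0.0001], 'tcp_pos': [0.1689, 0.6013, 0.2388], 'tool_rot': [0.5631, -0.4275, 0.564, 0.4267], 'force': [-0.1227, 0.4737, -0.2834], 'moment': [-0.0344, 0.0077, -0.0075], 'gripper_width': 0.0879}
0.017
side [[408.74, 0.0, 282.95], [0.0, 408.74, 215.64], [0.0, 0.0, 1.0]] [[-0.9932, -0.1161, 0.0031, 0.5009], [0.061, -0.4981, 0.865, -0.0731], [-0.0989, 0.8593, 0.5018, -1.2296], [0.0, 0.0, 0.0, 1.0]] ['K', 'world_to_cam']
0.004098639455782313
top [[410.3, 0.0, 278.4], [0.0, 410.3, 208.0], [0.0, 0.0, 1.0]] [[0.0154, -0.9998, -0.0129, 0.016], [0.9982, 0.0146, 0.0583, -0.5009], [-0.0581, -0.0138, 0.9982, -1.2425], [0.0, 0.0, 0.0, 1.0]] ['K', 'world_to_cam']
0.004056122448979592
```

View pics/top0.png

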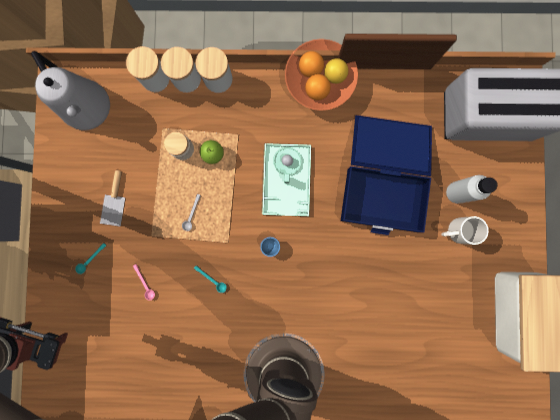

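View pics/side0.png

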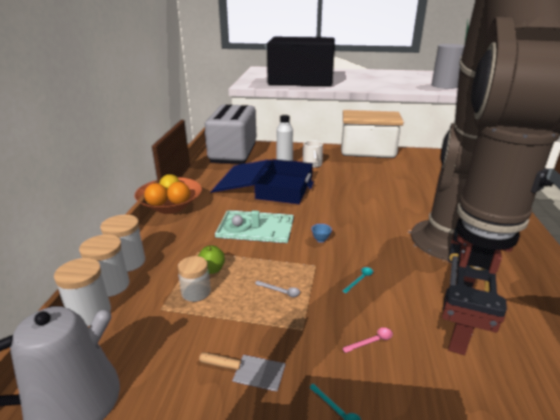

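Top view: the steel spoon is on the cork mat, with its bowl at (188,226) and handle towards (198,197). The tray is at (288,180) with the dish at the top. The lunchbox is at (387,198), and the pink and turquoise look-alikes are off to the left and front. Next I'll measure with the networks and depth.

```bash
cat > h.py <<'E'
import numpy as np,cv2
from rig import *
from scipy.spatial.transform import Rotation as R
def toworld(n,u,v,d):
    c=calibration(n);K=c["K"];W=np.linalg.inv(np.array(c["world_to_cam"]))
    u,v,d=map(lambda a:np.asarray(a,float),(u,v,d))
    x=(u-K[0][2])/K[0][0]*d;y=(v-K[1][2])/K[1][1]*d
    P=np.stack([x,-y,-d,np.ones_like(d)],-1)
    return (P@W.T)[...,:3]
def topix(n,p):
    c=calibration(n);K=c["K"];q=np.array(c["world_to_cam"])@np.append(p,1)
    return np.array([K[0][0]*q[0]/-q[2]+K[0][2],K[1][1]*-q[1]/-q[2]+K[1][2]])
def cloud(n,d,m):
    v,u=np.nonzero(m&(d>0));return toworld(n,u,v,d[v,u])
def plane(n,u,v,z):
    # pixel ray with plane z
    a=toworld(n,u,v,.5);b=toworld(n,u,v,1.);t=(z-a[...,2])/(b[...,2]-a[...,2]);return a+t[...,None]*(b-a)
def tri(pa,pb):
    A=[];
    for n,(u,v) in (("top",pa),("side",pb)):
        a=toworld(n,u,v,.0);b=toworld(n,u,v,1.);w=(b-a)/np.linalg.norm(b-a);A.append((a,w))
    M=sum(np.eye(3)-np.outer(w,w) for a,w in A);r=sum((np.eye(3)-np.outer(w,w))@a for a,w in A)
    p=np.linalg.solve(M,r);gap=[np.linalg.norm((np.eye(3)-np.outer(w,w))@(p-a)) for a,w in A]
    return p,gap
E
python3 - <<'E'
from h import *
D={}
for n in ("top","side"):
    p,d=read_camera(n);D[n]=d;np.save(f"d_{n}.npy",d);np.save(f"p_{n}.npy",p)
    for t in ("spoon_grip","spoon_bowl","tray_handle","tray_slot","tray_dish","ball_center","lunchbox_rim","jar","apple","ramekin"):
        for r in cut_out(t,n)[:4]:
            pt=r["point"];c=cloud(n,d,r["mask"])
            print(n,t,round(r["score"],2),np.round(pt,1),r["mask"].sum(),np.round(np.median(c,0),3) if len(c) else None, np.round(np.percentile(c[:,2],[5,95]),3) if len(c) else None)
            np.save(f"m_{n}_{t}_{round(pt[0])}.npy",r["mask"])
E
```

```text
top spoon_grip 0.64 [ 81.6 264.1] 189 [0.322 0.617 0.006] [-0.001  0.011]
top spoon_grip 0.57 [188.6 218.6] 180 [0.464 0.295 0.009] [0.003 0.014]
top spoon_grip 0.53 [216.8 285.1] 145 [0.269 0.209 0.006] [0.    0.011]
top spoon_grip 0.53 [145.3 292.1] 116 [0.244 0.422 0.005] [0.   0.01]
top spoon_bowl 0.73 [190.3 216.6] 208 [0.466 0.294 0.008] [0.001 0.014]
top spoon_bowl 0.66 [149.2 285.8] 174 [0.258 0.428 0.005] [-0.001  0.011]
top spoon_bowl 0.52 [214.1 279.9] 232 [0.274 0.217 0.005] [-0.001  0.011]
top spoon_bowl 0.5 [ 82.  261.7] 155 [0.32  0.617 0.006] [0.    0.011]
top tray_slot 0.66 [286.3 182.8] 3225 [0.588 0.    0.004] [-0.001  0.015]
top tray_dish 0.76 [285.5 181.9] 3115 [0.586 0.    0.004] [-0.001  0.014]
top ball_center 0.68 [284.9 160.6] 94 [ 0.648 -0.     0.034] [0.026 0.04 ]
top lunchbox_rim 0.91 [388.7 177.7] 8855 [ 0.604 -0.309  0.021] [0.001 0.059]
top jar 0.96 [181.2 144.1] 581 [0.677 0.318 0.089] [0.03  0.094]
top apple 0.83 [211.4 150.2] 421 [0.664 0.225 0.063] [0.042 0.07 ]
top apple 0.72 [464.8 232. ] 968 [ 0.442 -0.55   0.048] [0.002 0.09 ]
top apple 0.46 [47
[... 724 characters left out ...]
[254.6 226. ] 1960 [0.588 0.008 0.006] [0.001 0.028]
side tray_slot 0.89 [255.7 227.8] 1900 [0.586 0.008 0.006] [0.002 0.024]
side tray_dish 0.69 [319.1 232.3] 264 [0.387 0.046 0.03 ] [0.012 0.041]
side tray_dish 0.68 [255.2 223. ] 1894 [0.586 0.008 0.006] [0.002 0.024]
side ball_center 0.67 [236.4 218.9] 124 [0.65  0.008 0.026] [0.006 0.038]
side lunchbox_rim 0.79 [271.5 178.2] 3007 [ 0.581 -0.302  0.033] [0.004 0.06 ]
side jar 0.68 [192.3 277.9] 1223 [0.677 0.35  0.067] [0.014 0.092]
side apple 0.64 [212.7 259.6] 467 [0.659 0.248 0.059] [0.026 0.07 ]
side apple 0.58 [272.9 178.8] 3089 [ 0.579 -0.303  0.033] [0.004 0.06 ]
side ramekin 0.85 [319.5 229.5] 283 [0.387 0.04  0.03 ] [0.01  0.041]
```

Next I'll look at zoomed crops and fit the spoon axis, tray pose and lunchbox pose.

Run:
```python
from h import *
p=np.load("p_top.npy");q=np.load("p_side.npy")
a=cv2.resize(p[130:270,145:331][:,:,::-1],None,fx=4.2,fy=4.2,interpolation=cv2.INTER_CUBIC);cv2.imwrite("pics/top_zoom.png",a)
a=cv2.resize(q[195:315,200:340][:,:,::-1],None,fx=5,fy=5,interpolation=cv2.INTER_CUBIC);cv2.imwrite("pics/side_zoom.png",a)
a=cv2.resize(p[100:250,330:450][:,:,::-1],None,fx=4,fy=4,interpolation=cv2.INTER_CUBIC);cv2.imwrite("pics/box_zoom.png",a)
```

```text
(no output)
```

View pics/top_zoom.png

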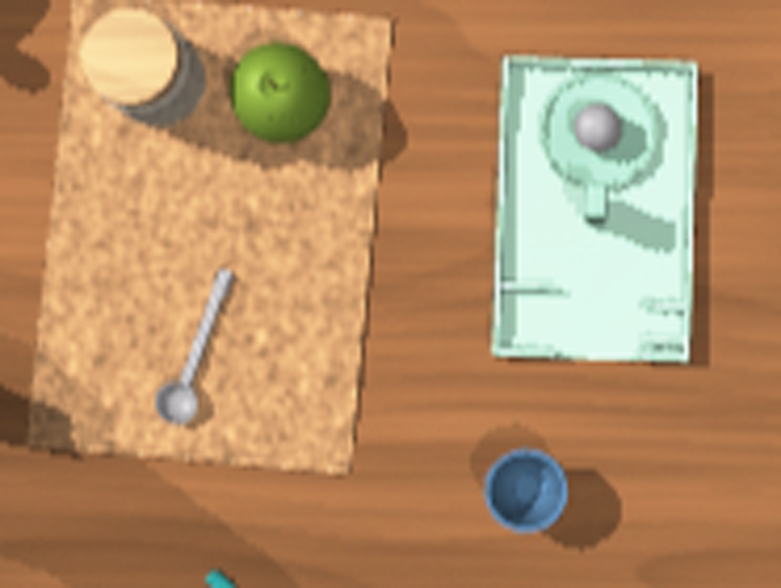

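View pics/side_zoom.png

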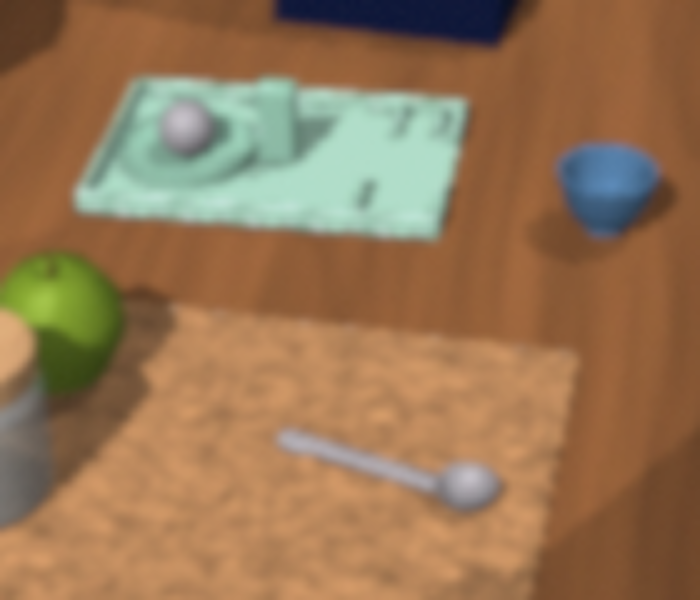

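View pics/box_zoom.png

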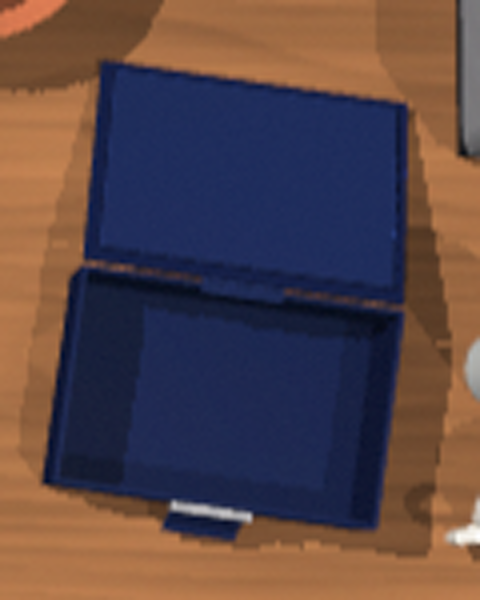

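```bash
cat > meas.py <<'E'
from h import *
def spoon(n,p,roi,zt):
    u0,u1,v0,v1=roi
    hsv=cv2.cvtColor(p,cv2.COLOR_RGB2HSV)
    m=np.zeros(p.shape[:2],bool);m[v0:v1,u0:u1]=True
    m&=(hsv[...,1]<70)
    k,l,st,_=cv2.connectedComponentsWithStats(m.astype(np.uint8));i=1+np.argmax(st[1:,4]);m=l==i
    v,u=np.nonzero(m);P=plane(n,u,v,np.full(len(u),zt));return m,P
def tray(n,p,z=.014):
    hsv=cv2.cvtColor(p,cv2.COLOR_RGB2HSV);m=(hsv[...,0]>60)&(hsv[...,0]<85)&(hsv[...,1]>25)&(hsv[...,1]<130)&(hsv[...,2]>60)
    k,l,st,_=cv2.connectedComponentsWithStats(m.astype(np.uint8));i=1+np.argmax(st[1:,4]);m=l==i
    return m
E
python3 - <<'E'
from meas import *
P={n:np.load(f"p_{n}.npy") for n in("top","side")};D={n:np.load(f"d_{n}.npy") for n in("top","side")}
for n,roi in (("top",(178,212,185,236)),("side",(250,305,276,302))):
    m,pts=spoon(n,P[n],roi,.009)
    c=pts[:,:2].mean(0);w,V=np.linalg.eigh(np.cov(pts[:,:2].T));ax=V[:,1]
    t=(pts[:,:2]-c)@ax
    if ax[0]>0: ax=-ax;t=-t
    s=(pts[:,:2]-c)@np.array([-ax[1],ax[0]])
    # handle-only fit
    h=t<np.percentile(t,95)-.05
    print(n,m.sum(),"ends",c+ax*t.min(),c+ax*t.max(),"len",np.ptp(t),"yaw",np.degrees(np.arctan2(ax[1],ax[0])))
    H=pts[h][:,:2];w,V=np.linalg.eigh(np.cov(H.T));a=V[:,1];a=a*np.sign(a@ax);print("  handle yaw",np.degrees(np.arctan2(a[1],a[0])),H.mean(0), "z",np.percentile(cloud(n,D[n],m)[:,2],[10,50,90]))
    e=np.maximum.reduce
for n in("top","side"):
    m=tray(n,P[n]);v,u=np.nonzero(m);pts=plane(n,u,v,np.full(len(u),.014))[:,:2]
    c=cloud(n,D[n],m); 
    r=cv2.minAreaRect(np.float32(pts*1000));print(n,m.sum(),"rect",r,"z pct",np.percentile(c[:,2],[5,50,90,95,99]))
    hh=c[c[:,2]>.045];print(" handle",len(hh),hh.mean(0) if len(hh) else None)
    m=np.load([f for f in __import__("glob").glob(f"m_{n}_lunch*")][0]);c=cloud(n,D[n],m)
    k=(c[:,2]>.05)&(c[:,2]<.07);print(" box",k.sum(),cv2.minAreaRect(np.float32(c[k][:,:2]*1000)),np.median(c[k][:,2]))
    m=np.load([f for f in __import__("glob").glob(f"m_{n}_ball*")][0]);print(topix(n,[.648,0,.021]))
E
```

```text
Traceback (most recent call last):
  File "meas.py", line 8, in spoon
    v,u=np.nonzero(m);P=plane(n,u,v,np.full(len(u),zt));return m,P
                        ~~~~~^^^^^^^^^^^^^^^^^^^^^^^^^^
  File "h.py", line 17, in plane
    a=toworld(n,u,v,.5);b=toworld(n,u,v,1.);t=(z-a[...,2])/(b[...,2]-a[...,2]);return a+t[...,None]*(b-a)
  File "h.py", line 8, in toworld
    P=np.stack([x,-y,-d,np.ones_like(d)],-1)
ValueError: all input arrays must have the same shape
```

```bash
sed -i 's/u,v,d=map(lambda a:np.asarray(a,float),(u,v,d))/u,v,d=np.broadcast_arrays(*[np.asarray(a,float) for a in (u,v,d)])/' h.py
cat > run1.py <<'E'
from meas import *
P={n:np.load(f"p_{n}.npy") for n in("top","side")};D={n:np.load(f"d_{n}.npy") for n in("top","side")}
for n,roi in (("top",(178,212,185,236)),("side",(250,305,276,302))):
    m,pts=spoon(n,P[n],roi,.009)
    c=pts[:,:2].mean(0);w,V=np.linalg.eigh(np.cov(pts[:,:2].T));ax=V[:,1]
    if ax[0]>0: ax=-ax
    t=(pts[:,:2]-c)@ax
    h=t<t.max()-.045
    print(n,m.sum(),"ends",c+ax*t.min(),c+ax*t.max(),"len",np.ptp(t),"yaw",np.degrees(np.arctan2(ax[1],ax[0])))
    H=pts[h][:,:2];w,V=np.linalg.eigh(np.cov(H.T));a=V[:,1];a=a*np.sign(a@ax);print("  handle yaw",np.degrees(np.arctan2(a[1],a[0])),H.mean(0), "z",np.percentile(cloud(n,D[n],m)[:,2],[10,50,90]))
for n in("top","side"):
    m=tray(n,P[n]);v,u=np.nonzero(m);pts=plane(n,u,v,np.full(len(u),.014))[:,:2]
    c=cloud(n,D[n],m); 
    r=cv2.minAreaRect(np.float32(pts*1000));print(n,m.sum(),"rect",r,"z pct",np.percentile(c[:,2],[5,50,90,95,99]))
    hh=c[c[:,2]>.045];print(" handle",len(hh),hh.mean(0) if len(hh) else None)
    m=np.load([f for f in __import__("glob").glob(f"m_{n}_lunch*")][0]);c=cloud(n,D[n],m)
    k=(c[:,2]>.05)&(c[:,2]<.07);print(" box",k.sum(),cv2.minAreaRect(np.float32(c[k][:,:2]*1000)),np.median(c[k][:,2]))
E
python3 run1.py
```

```text
top 177 ends [0.54112104 0.27107204] [0.42970805 0.31013171] len 0.11806148499611084 yaw 160.6801199309116
  handle yaw 161.06666612461262 [0.50826059 0.28252621] z [0.00436805 0.00853021 0.01323138]
side 232 ends [0.54335536 0.27591575] [0.42956572 0.30596015] len 0.11768919781362444 yaw 165.20946975863106
  handle yaw 161.94962124250225 [0.50802684 0.28544975] z [0.00480275 0.00889332 0.01244095]
top 3067 rect ((589.824951171875, 0.7369155883789062), (141.789794921875, 219.2568817138672), 89.44612121582031) z pct [-0.00122845  0.00343654  0.01020418  0.01338083  0.0555033 ]
 handle 50 [5.90940069e-01 3.25461575e-04 5.59934473e-02]
 box 1729 ((559.174560546875, -300.3009033203125), (241.377197265625, 233.3579559326172), 82.35177612304688) 0.05646953536687027
side 1798 rect ((589.7180786132812, 5.179893493652344), (168.5058135986328, 218.26084899902344), 88.86988830566406) z pct [0.00191793 0.00553156 0.01487251 0.02543712 0.05551666]
 handle 43 [0.59206795 0.00543758 0.05329641]
 box 737 ((562.3052978515625, -300.6329040527344), (251.76560974121094, 235.39508056640625), 80.073974609375) 0.05703098872346679
```

Run:
```python
from h import *
s=read_state();M=R.from_quat(s["tool_rot"],scalar_first=True).as_matrix();print(np.round(M,4))
print("jaw yaw",np.degrees(np.arctan2(M[1,2],M[0,2])),"tilt",np.degrees(np.arccos(-M[2,0])))
c=np.array([plane("top",np.array(u),np.array(v),np.array(.06)) for u,v in ((350,167.5),(431.25,177),(424.25,231.75),(341.25,221.75))])
print(c,c.mean(0));print(np.linalg.norm(np.roll(c,-1,0)-c,axis=1))
for a,b in((0,1),(3,2),(1,2),(0,3)):
    d=c[a]-c[b];print(np.degrees(np.arctan2(d[1],d[0])))
g=np.array([.489,.290,.2]);print("delta tool cm",M.T@(g-s["tcp_pos"])*100)
```

```text
[[ 0.     -0.9628  0.2704]
 [ 0.      0.2704  0.9628]
 [-1.     -0.      0.    ]]
jaw yaw 74.31321362394259 tilt 0.002176805706885515
[[ 0.62130397 -0.18741911  0.06      ]
 [ 0.59624521 -0.42690997  0.06      ]
 [ 0.43451905 -0.40549443  0.06      ]
 [ 0.46015061 -0.16258007  0.06      ]] [ 0.52805471 -0.2956009   0.06      ]
[0.24079829 0.16313791 0.24426289 0.16305638]
84.02668099227223
83.97661777856801
-7.543139166209516
-8.762211192654837
delta tool cm [  3.96544368 -39.23526856 -21.3590847 ]
```

```bash
python3 -m creep '[[0,[0,-2,-1],0],[0,[0,-6,-3],1],[0,[1,-11,-6],2],[0,[2,-16,-9],3],[0,[3,-21,-11.5],3],[0,[4,-26,-14],3],[0,[6,-31,-17],3],[0,[8,-35,-19],3],[0,[10,-38,-20.7],3],[0,[11,-39.2,-21.4],3]]' 15
python3 - <<'E'
from h import *
p,d=read_camera("side");cv2.imwrite("pics/side1.png",p[:,:,::-1]);p,d=read_camera("top");cv2.imwrite("pics/top1.png",p[:,:,::-1])
s=read_state();print(s["time_s"],s["tcp_pos"],s["joint_positions"])
E
```

```text
time_s: 2.45
tcp_pos: [0.4899, 0.2861, 0.1289]
tool_rot: [0.575, -0.411, 0.576, 0.411]
force: [-0.8, 0.6, -0.0]
gripper_width: 0.0439
2.55 [0.48896865 0.28755389 0.1288973 ] [-0.72430843  0.43463537  0.13960057  1.8605469  -0.07705877  0.85327207
  0.69494135]
```

View pics/side1.png

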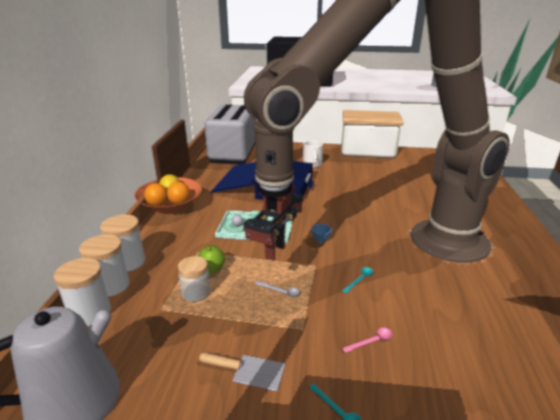

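Side view: the gripper hangs over the spoon, with its finger at (270,250) and the spoon at (278,288). I'll descend most of the way and check again.

```bash
python3 -m creep '[[0,[1,0,0],0],[0,[3,0,0],0],[0,[5,0,0],0],[0,[7,0,0],0],[0,[8.5,0,0],0],[0,[9.1,0,0],0],[0,[9.3,0,0],0],[0,[9.3,0,0],0]]'
python3 - <<'E'
from h import *
p,d=read_camera("side");cv2.imwrite("pics/side2.png",p[:,:,::-1]);cv2.imwrite("pics/side2z.png",cv2.resize(p[200:320,200:340][:,:,::-1],None,fx=5,fy=5,interpolation=cv2.INTER_CUBIC))
s=read_state();print(s["time_s"],s["tcp_pos"])
M=R.from_quat(s["tool_rot"],scalar_first=True).as_matrix();t=s["tcp_pos"]+.017*M[:,0]
print("tip pix",topix("side",t),[topix("side",t+k*.022*M[:,2]) for k in(-1,1)],"grip",topix("side",[.489,.29,.007]))
E
```

```text
time_s: 3.55
tcp_pos: [0.4888, 0.2899, 0.0371]
tool_rot: [0.575, -0.412, 0.574, 0.412]
force: [-0.1, 0.3, -0.3]
gripper_width: 0.044
3.6 [0.48885763 0.28993415 0.03719009]
tip pix [275.6073844  283.95019615] [array([279.44735739, 278.89422287]), array([271.63536059, 289.18003663])] grip [275.58385768 288.06804437]
```

View pics/side2z.png

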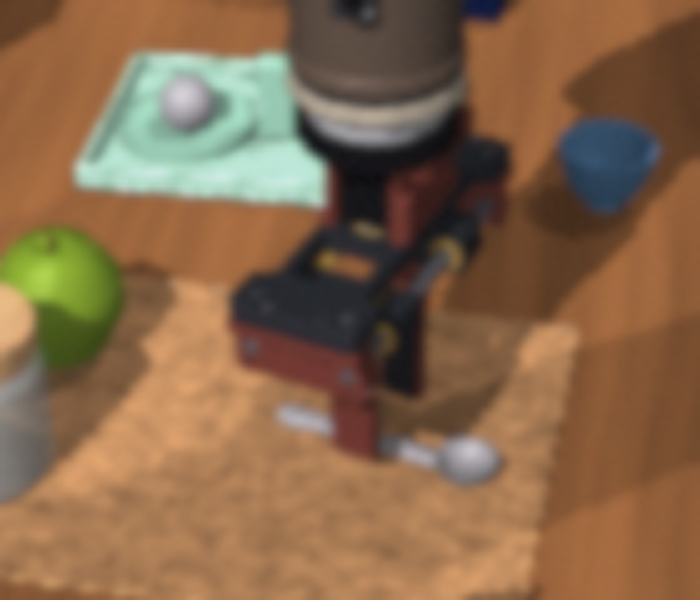

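The near finger, at zoom (357,455), straddles the handle with the bowl at (468,458), so alignment is good. I'll go down and grip.

```bash
python3 -m creep '[[0,[0.6,0,0],0],[0,[1.2,0,0],0],[0,[1.5,0,0],0],[0,[1.5,0,0],0],[0,[1.5,0,0],0]]' 15; python3 -m creep '[[0.5,[0,0,0],0],[1,[0,0,0],0],[1,[0,0,0],0],[1,[0,0,0],0],[1,[0,0,0],0],[1,[0,0,0],0]]' 15
```

```text
time_s: 4.22
tcp_pos: [0.4886, 0.2897, 0.0217]
tool_rot: [0.575, -0.412, 0.575, 0.412]
force: [0.6, 1.0, 1.3]
gripper_width: 0.0441
time_s: 4.97
tcp_pos: [0.4885, 0.2897, 0.0217]
tool_rot: [0.575, -0.412, 0.575, 0.412]
force: [-0.1, -0.2, 0.7]
gripper_width: 0.0089
```

```bash
python3 -m creep '[[1,[-0.5,0,0],0],[1,[-2,0,0],0],[1,[-4,0,0],0],[1,[-6,0,0],0],[1,[-8,0,0],0],[1,[-9,0,0],0],[1,[-9.5,0,0],0],[1,[-9.5,0,0],0]]'
python3 - <<'E'
from h import *
p,d=read_camera("side");np.save("p_side.npy",p);cv2.imwrite("pics/side3z.png",cv2.resize(p[160:310,200:340][:,:,::-1],None,fx=4,fy=4,interpolation=cv2.INTER_CUBIC))
s=read_state();print(s["time_s"],s["tcp_pos"],s["gripper_width"])
M=R.from_quat(s["tool_rot"],scalar_first=True).as_matrix()
print("jaw yaw",np.degrees(np.arctan2(M[1,2],M[0,2])))
print("delta tool cm",M.T@(np.array([.507,.002,.12])-s["tcp_pos"])*100)
E
```

```text
time_s: 5.98
tcp_pos: [0.4885, 0.2897, 0.1167]
tool_rot: [0.575, -0.412, 0.574, 0.412]
force: [1.0, 1.0, 0.0]
gripper_width: 0.0089
6.025 [0.48828537 0.28957641 0.11625794] 0.008361545438278486
jaw yaw 71.31647247601295
delta tool cm [ -0.36514479 -10.9849399  -26.6428621 ]
```

View pics/side3z.png

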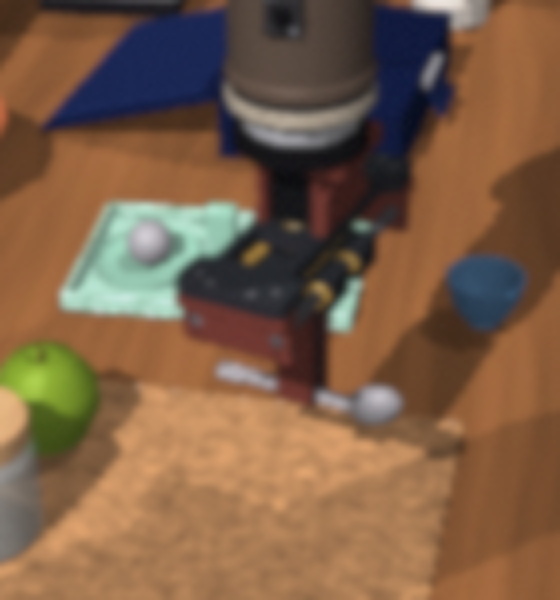

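```bash
python3 -m creep '[[1,[0,-0.7,-1.5],3],[1,[0,-2,-5],10],[1,[0,-3.5,-9],20],[1,[0,-5.2,-13],30],[1,[0,-6.8,-17],40],[1,[0,-8.4,-21],50],[1,[0,-9.6,-24],60],[1,[0,-10.6,-26],68],[1,[0,-11.1,-27],72],[1,[0,-11.1,-27],72]]'
python3 - <<'E'
from h import *
for n in("side","top"):
    p,d=read_camera(n);np.save(f"p_{n}.npy",p);b=(160,310,200,340) if n=="side" else (130,270,210,350)
    cv2.imwrite(f"pics/{n}4z.png",cv2.resize(p[b[0]:b[1],b[2]:b[3]][:,:,::-1],None,fx=4,fy=4,interpolation=cv2.INTER_CUBIC))
s=read_state();print(s["time_s"],s["tcp_pos"],s["gripper_width"],s["joint_positions"])
E
```

```text
time_s: 7.28
tcp_pos: [0.5069, -0.0024, 0.1164]
tool_rot: [0.707, 0.005, 0.707, -0.005]
force: [0.4, -0.1, -1.3]
gripper_width: 0.0089
7.375 [ 0.50695247 -0.00088354  0.11640296] 0.008704386145095819 [-0.49220336  0.39172478  0.50106478  2.03300054 -0.26448126  0.77926041
  0.15721285]
```

View pics/side4z.png

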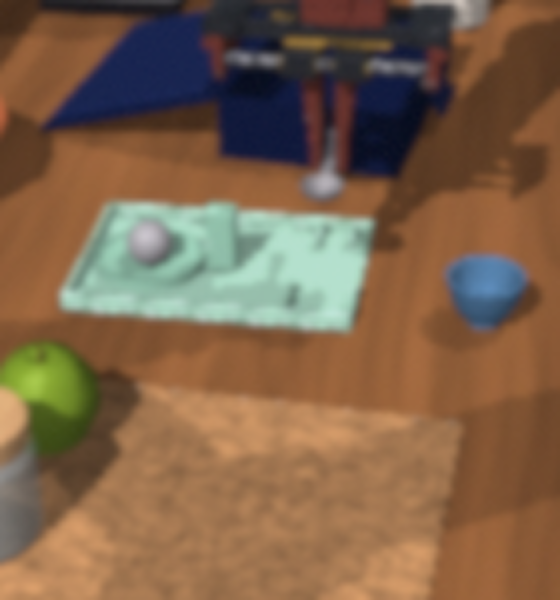

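View pics/top4z.png

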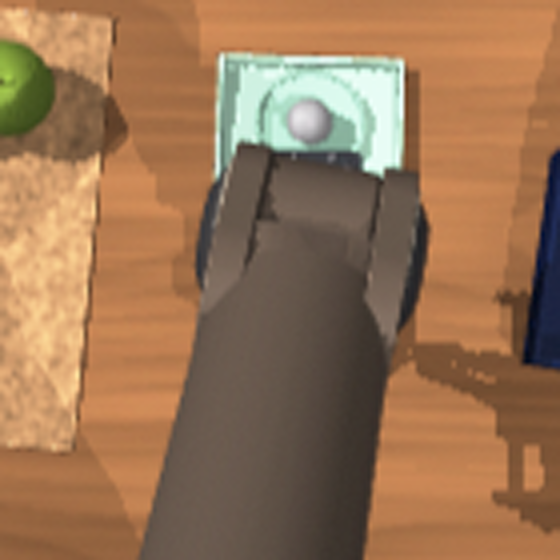

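Side view: the spoon hangs level, bowl towards the camera at zoom (322,185), and the tray is unmoved. I'll overlay the tray model in both views to refine its pose.

```bash
cat > ov.py <<'E'
from h import *
def overlay(n,p,c,yaw,b,f,out,z0=0.):
    r=np.radians(yaw);T=lambda q:np.array([c[0]+q[0]*np.cos(r)-q[1]*np.sin(r),c[1]+q[0]*np.sin(r)+q[1]*np.cos(r),z0+q[2]])
    im=cv2.resize(p[b[0]:b[1],b[2]:b[3]][:,:,::-1],None,fx=f,fy=f,interpolation=cv2.INTER_CUBIC).copy()
    def L(qs,col,cl=True):
        pts=np.array([((topix(n,T(q))-[b[2],b[0]]+.5)*f) for q in qs]);cv2.polylines(im,[np.int32(np.round(pts))],cl,col,1)
    L([(-.11,-.072,.014),(.11,-.072,.014),(.11,.072,.014),(-.11,.072,.014)],(0,0,255))
    L([(-.11,-.072,0),(.11,-.072,0),(.11,.072,0),(-.11,.072,0)],(255,0,255))
    L([(-.012,-.008,.058),(.012,-.008,.058),(.012,.008,.058),(-.012,.008,.058)],(255,0,0))
    for x,y0,y1 in((-.061,.026,.068),(-.072,-.036,-.068),(-.094,-.036,-.068)): L([(x,y0,.014),(x,y1,.014)],(0,0,0),False)
    L([(.058+.04*np.cos(a),.04*np.sin(a),.0086) for a in np.linspace(0,6.28,40)],(0,128,255))
    cv2.imwrite(out,im)
E
python3 - <<'E'
from ov import *
overlay("side",np.load("p_side.npy"),(.590,.001),-1,(195,255,205,305),7,"pics/ov_s.png")
p,d=read_camera("top")
import cv2
p0=cv2.imread("pics/top0.png")[:,:,::-1]
overlay("top",p0,(.590,.001),-1,(138,222,255,320),7,"pics/ov_t.png")
E
```

```text
(no output)
```

View pics/ov_s.png

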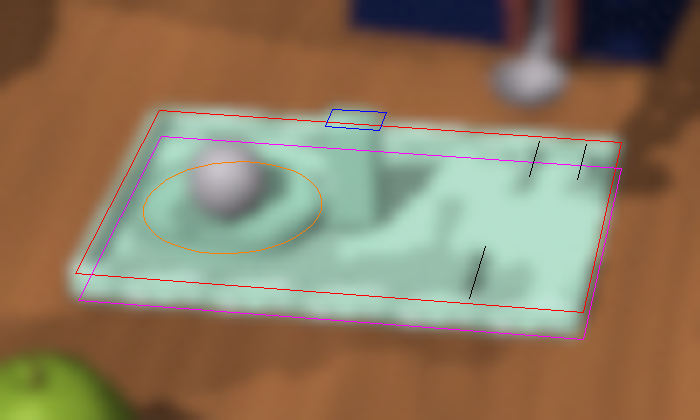

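View pics/ov_t.png

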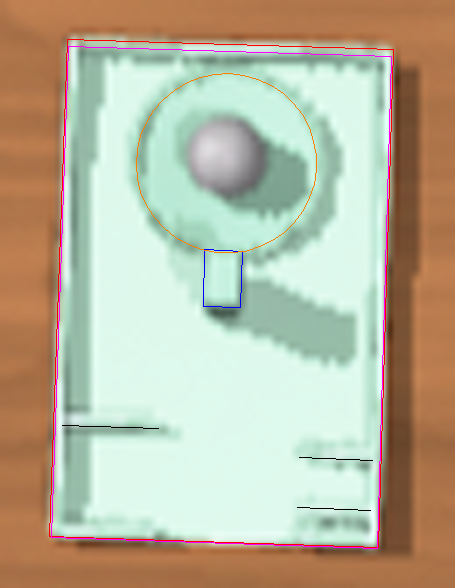

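The overlay fits to about 1–2 mm in both views, so I'll take the tray as roughly (0.590, 0.000), yaw −1°. Lowering the spoon now.

```bash
python3 -m creep '[[1,[1,0,0],0],[1,[3,0,0],0],[1,[5,0,0],0],[1,[6.5,0,0],0],[1,[7.5,0,0],0],[1,[8,0,0],0],[1,[8,0,0],0]]'
python3 - <<'E'
from ov import *
p,d=read_camera("side");overlay("side",p,(.590,.0),-1,(185,255,205,305),7,"pics/ov_s2.png")
s=read_state();print(s["tcp_pos"],s["force"])
E
```

```text
time_s: 8.3
tcp_pos: [0.5072, -0.0017, 0.0366]
tool_rot: [0.707, 0.004, 0.707, -0.004]
force: [0.0, -1.2, -0.8]
gripper_width: 0.0088
[ 0.50740116 -0.00166502  0.03686356] [-0.03279672  0.04654957 -0.44032574]
```

View pics/ov_s2.png

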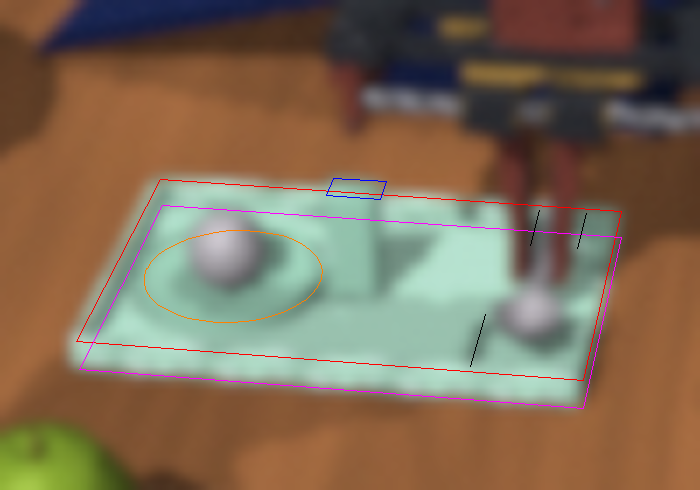

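The bowl at (532,312) is midway between the pocket fin (about 480) and the end wall (about 588). I'll finish lowering and release.

```bash
python3 -m creep '[[1,[0.5,0,0],0],[1,[1,0,0],0],[1,[1.3,0,0],0],[1,[1.45,0,0],0],[1,[1.45,0,0],0],[1,[1.45,0,0],0]]';  python3 -m creep '[[0.9,[0,0,0],0],[0.75,[0,0,0],0],[0.6,[0,0,0],0],[0.5,[0,0,0],0],[0.4,[0,0,0],0],[0.4,[0,0,0],0]]'
python3 - <<'E'
from ov import *
p,d=read_camera("side");overlay("side",p,(.590,.0),-1,(185,255,205,305),7,"pics/ov_s3.png")
E
```

```text
time_s: 9.1
tcp_pos: [0.5072, -0.0017, 0.0222]
tool_rot: [0.707, 0.004, 0.707, -0.004]
force: [-0.5, -0.1, 0.2]
gripper_width: 0.0089
time_s: 9.85
tcp_pos: [0.5072, -0.0016, 0.0222]
tool_rot: [0.707, 0.004, 0.707, -0.004]
force: [0.5, -1.0, 0.0]
gripper_width: 0.027
```

View pics/ov_s3.png

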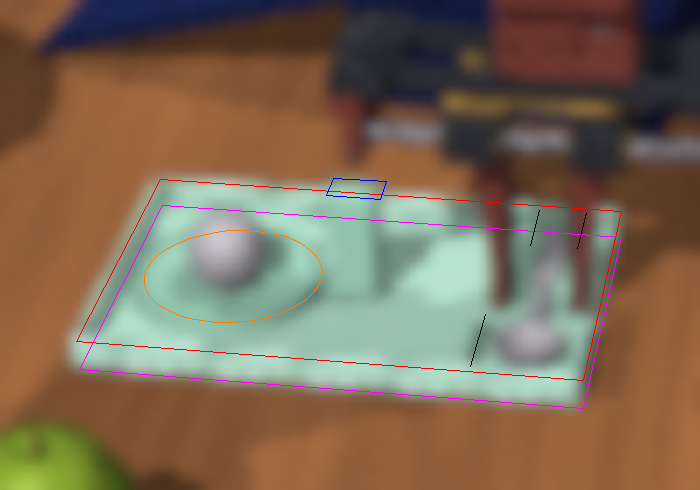

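Released, with the bowl in the pocket at (532,340). I'll rise, turn and stand aside so the top camera can see.

```bash
python3 -m creep '[[0.4,[-1,0,0],0],[0.4,[-4,0,0],0],[0.4,[-8,0,0],0],[0.2,[-12,0,0],0],[0,[-14,2,0],8],[0,[-14,6,0],18],[-0.2,[-14,10,0],28],[-0.2,[-14,14,0],38],[-0.2,[-14,17,0],48],[-0.2,[-14,18,0],58]]'; python3 -m creep '[[-0.2,[0,0,0],10],[-0.2,[0,0,0],20],[-0.2,[0,0,0],28],[-0.2,[0,0,0],32],[-0.2,[0,0,0],32]]'
python3 - <<'E'
from ov import *
for n,b in(("top",(138,222,255,320)),("side",(195,255,205,305))):
    p,d=read_camera(n);cv2.imwrite(f"pics/{n}5.png",p[:,:,::-1]);overlay(n,p,(.590,.0),-1,b,7,f"pics/ov_{n}5.png")
s=read_state();M=R.from_quat(s["tool_rot"],scalar_first=True).as_matrix();print(s["time_s"],s["tcp_pos"],"jaw yaw",np.degrees(np.arctan2(M[1,2],M[0,2])),s["joint_positions"])
print("delta",M.T@(np.array([.590,.0,.1])-s["tcp_pos"])*100)
E
```

```text
time_s: 11.15
tcp_pos: [0.509, 0.1808, 0.1626]
tool_rot: [0.616, 0.348, 0.616, -0.347]
force: [-0.2, -1.2, 0.9]
gripper_width: 0.0526
time_s: 11.78
tcp_pos: [0.5092, 0.1785, 0.1626]
tool_rot: [0.497, 0.503, 0.497, -0.503]
force: [-0.6, 1.0, 1.2]
gripper_width: 0.0526
11.875 [0.50926968 0.17846175 0.16245834] jaw yaw -90.5814313917811 [-1.08561663  0.46213963  0.87865291  1.93177847 -0.43637077  0.94908813
 -1.57765913]
delta [ 6.24011186  8.25315963 17.76560141]
```

View pics/ov_top5.png

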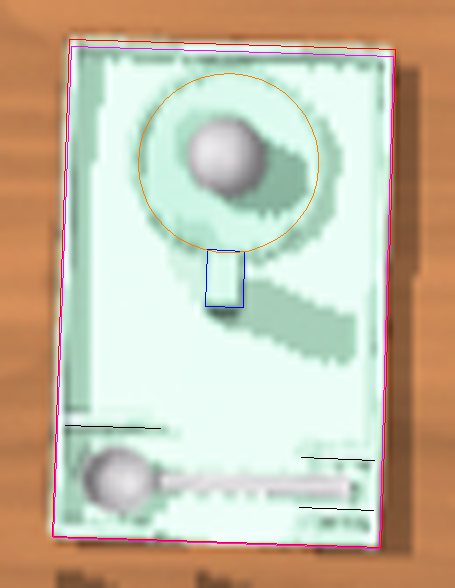

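View pics/ov_side5.png

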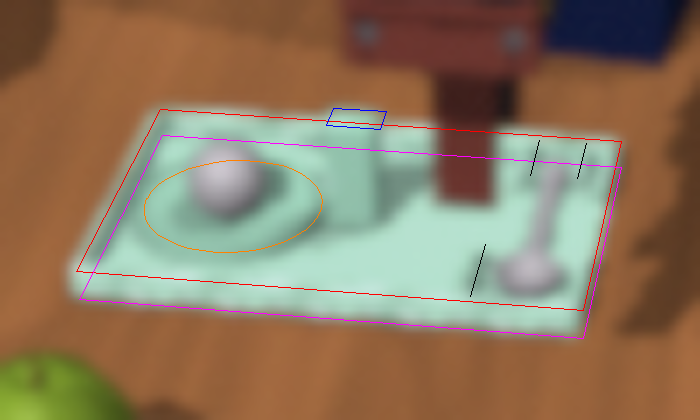

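The spoon lies flat, with its bowl at (120,480) and handle end at (350,488) in its slot, and the ball is centred. The handle box matches the model. Moving to the handle.

```bash
python3 -m creep '[[-0.2,[0,1,2],0],[-0.2,[0,2.5,5],0],[-0.2,[0,4,9],0],[-0.2,[0.5,6,13],0],[-0.2,[1,7.5,16],0],[-0.2,[2,8.3,17.8],0],[-0.2,[4,8.3,17.8],0],[-0.2,[5,8.3,17.8],0],[-0.2,[5.5,8.3,17.8],0],[-0.2,[5.5,8.3,17.8],0.5]]'
python3 - <<'E'
from ov import *
p,d=read_camera("side");overlay("side",p,(.590,.0),-1,(170,255,205,305),7,"pics/ov_s6.png")
s=read_state();M=R.from_quat(s["tool_rot"],scalar_first=True).as_matrix();print(s["time_s"],s["tcp_pos"],"jaw yaw",np.degrees(np.arctan2(M[1,2],M[0,2])))
E
```

```text
time_s: 13.12
tcp_pos: [0.59, 0.0003, 0.1069]
tool_rot: [-0.495, -0.505, -0.495, 0.505]
force: [0.4, 1.6, -0.6]
gripper_width: 0.053
13.175 [5.90234300e-01 7.57188215e-05 1.07265910e-01] jaw yaw -91.17818198190656
```

View pics/ov_s6.png

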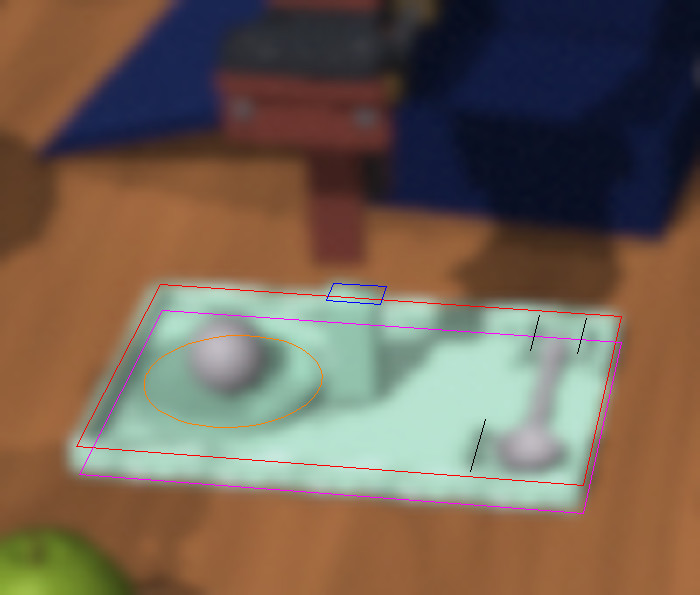

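```bash
python3 -m creep '[[-0.2,[0.5,0,0],0],[-0.2,[2,0,0],0],[-0.2,[3.5,0,0],0],[-0.2,[4.8,0,0],0],[-0.2,[5.7,0,0],0],[-0.2,[6.2,0,0],0],[-0.2,[6.3,0,0],0],[-0.2,[6.3,0,0],0]]'
python3 - <<'E'
from ov import *
p,d=read_camera("side");overlay("side",p,(.590,.0),-1,(170,255,205,305),7,"pics/ov_s7.png")
s=read_state();print(s["time_s"],s["tcp_pos"])
M=R.from_quat(s["tool_rot"],scalar_first=True).as_matrix();t=s["tcp_pos"]+.017*M[:,0]
print([(topix("side",t-.027*M[:,2]+k*.01*M[:,1])-[205,170]+.5)*7 for k in(-1,1)])
E
```

```text
time_s: 14.18
tcp_pos: [0.5904, -0.0007, 0.0444]
tool_rot: [0.495, 0.505, 0.495, -0.505]
force: [0.3, -0.5, -0.3]
gripper_width: 0.0526
14.225 [ 0.59048355 -0.00066986  0.04450528]
[array([367.82053289, 384.96390211]), array([322.90994298, 381.5635602 ])]
```

View pics/ov_s7.png

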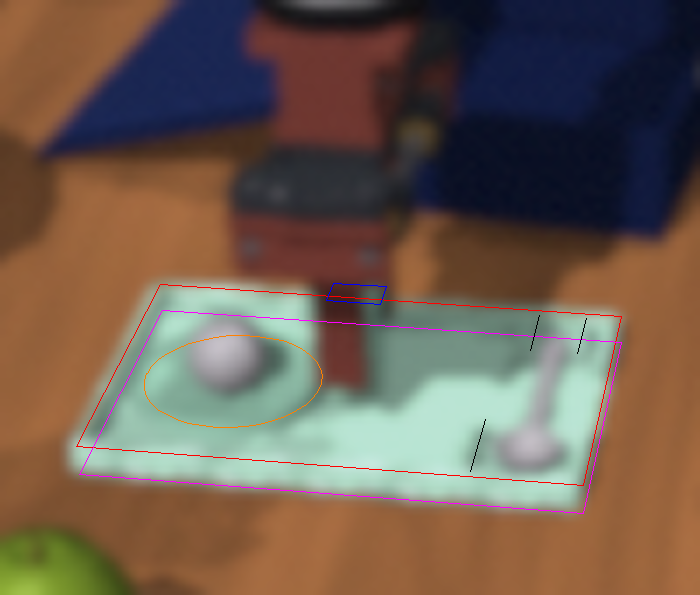

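The finger sits exactly on the handle, as predicted. I'll close slowly and then firm up the grip.

```bash
python3 -m creep '[[0.1,[0,0,0],0],[0.35,[0,0,0],0],[0.5,[0,0,0],0],[0.55,[0,0,0],0],[0.6,[0,0,0],0],[0.65,[0,0,0],0],[0.7,[0,0,0],0],[0.8,[0,0,0],0],[0.8,[0,0,0],0]]' 8; python3 -m creep '[[1,[0,0,0],0],[1,[0,0,0],0],[1,[0,0,0],0]]' 40
python3 - <<'E'
from ov import *
p,d=read_camera("side");overlay("side",p,(.590,.0),-1,(170,255,205,305),7,"pics/ov_s8.png")
E
```

```text
time_s: 15.35
tcp_pos: [0.5902, -0.0006, 0.0441]
tool_rot: [0.495, 0.505, 0.495, -0.505]
force: [0.1, -0.9, -0.5]
gripper_width: 0.016
time_s: 15.72
tcp_pos: [0.5902, -0.0007, 0.0441]
tool_rot: [-0.495, -0.505, -0.495, 0.505]
force: [0.1, -1.3, 0.4]
gripper_width: 0.0156
```

View pics/ov_s8.png

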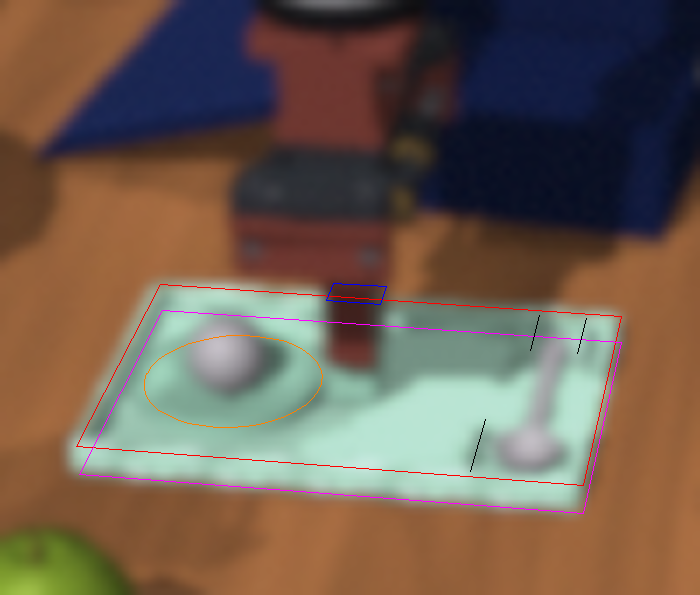

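Gripped at 15.6 mm, with the tray undisturbed. Next is a gentle lift.

```bash
python3 -m creep '[[1,[-0.1,0,0],0],[1,[-0.3,0,0],0],[1,[-0.6,0,0],0],[1,[-1,0,0],0],[1,[-1.4,0,0],0],[1,[-1.8,0,0],0],[1,[-2.2,0,0],0],[1,[-2.4,0,0],0],[1,[-2.5,0,0],0],[1,[-2.5,0,0],0]]'
python3 - <<'E'
from ov import *
p,d=read_camera("side");overlay("side",p,(.590,.0),-1,(170,255,205,305),7,"pics/ov_s9.png",.025)
E
```

```text
time_s: 17.02
tcp_pos: [0.5902, -0.0006, 0.0691]
tool_rot: [0.495, 0.505, 0.495, -0.505]
force: [-0.5, -0.0, -3.5]
gripper_width: 0.0157
```

View pics/ov_s9.png

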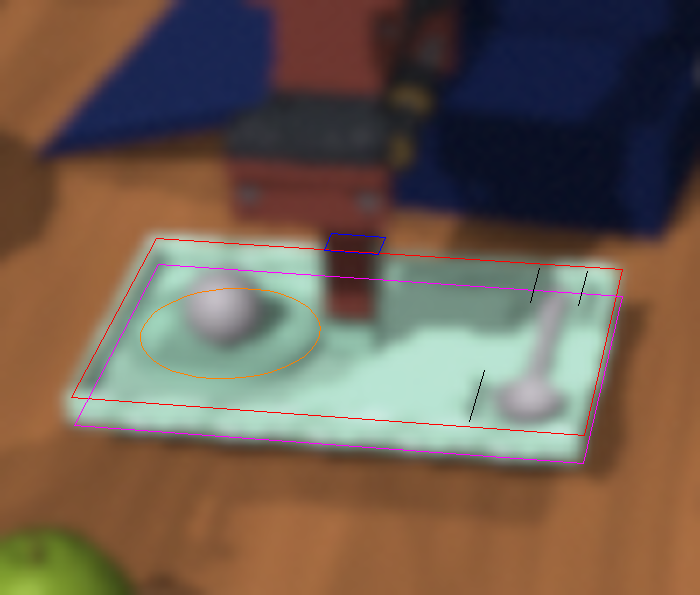

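Level and fully carried (3.5 N). Lifting on to about 0.15 m.

```bash
python3 -m creep '[[1,[-0.2,0,0],0],[1,[-0.7,0,0],0],[1,[-1.5,0,0],0],[1,[-2.5,0,0],0],[1,[-3.6,0,0],0],[1,[-4.7,0,0],0],[1,[-5.8,0,0],0],[1,[-6.8,0,0],0],[1,[-7.6,0,0],0],[1,[-8,0,0],0]]'; python3 -m creep '[[1,[0,0,0],-0.5],[1,[0,0,0],-1.5],[1,[0,0,0],-3],[1,[0,0,0],-5],[1,[0,0,0],-7],[1,[0,0,0],-9],[1,[0,0,0],-11],[1,[0,0,0],-12.5],[1,[0,0,0],-13.5],[1,[0,0,0],-14]]'
python3 - <<'E'
from ov import *
p,d=read_camera("side");overlay("side",p,(.590,.0),13,(130,255,205,305),6,"pics/ov_s10.png",.105)
s=read_state();M=R.from_quat(s["tool_rot"],scalar_first=True).as_matrix();print(s["time_s"],s["tcp_pos"],"jaw yaw",np.degrees(np.arctan2(M[1,2],M[0,2])))
E
```

```text
time_s: 18.32
tcp_pos: [0.5903, -0.0006, 0.1497]
tool_rot: [0.495, 0.505, 0.495, -0.505]
force: [-0.7, -0.1, -3.0]
gripper_width: 0.0158
time_s: 19.58
tcp_pos: [0.5902, -0.0006, 0.1492]
tool_rot: [0.553, 0.441, 0.553, -0.441]
force: [0.1, 0.0, -3.2]
gripper_width: 0.0159
19.625 [ 0.59020878 -0.00063821  0.14915966] jaw yaw -77.13987710843216
```

View pics/ov_s10.png

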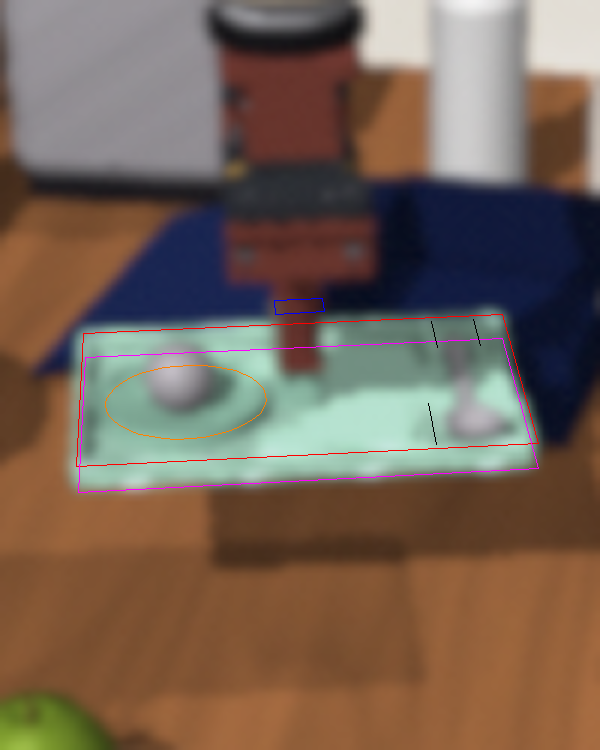

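```bash
python3 -m creep '[[1,[0,0,0],-0.7],[1,[0,0,0],-2],[1,[0,0,0],-4.5],[1,[0,0,0],-7.5],[1,[0,0,0],-10.5],[1,[0,0,0],-13.5],[1,[0,0,0],-16.5],[1,[0,0,0],-19],[1,[0,0,0],-21],[1,[0,0,0],-22]]'; python3 -m creep '[[1,[0,0,0],-0.7],[1,[0,0,0],-2.5],[1,[0,0,0],-5.5],[1,[0,0,0],-8.5],[1,[0,0,0],-11.5],[1,[0,0,0],-14.5],[1,[0,0,0],-17.5],[1,[0,0,0],-20.5],[1,[0,0,0],-23],[1,[0,0,0],-24]]';python3 -m creep '[[1,[0,0,0],-0.7],[1,[0,0,0],-2.5],[1,[0,0,0],-5.5],[1,[0,0,0],-8.5],[1,[0,0,0],-11.5],[1,[0,0,0],-14.5],[1,[0,0,0],-17.5],[1,[0,0,0],-20.5],[1,[0,0,0],-23],[1,[0,0,0],-24]]'
python3 - <<'E'
from ov import *
for n,b in(("side",(130,255,205,305)),("top",(100,240,220,440))):
    p,d=read_camera(n);overlay(n,p,(.590,.0),83,b,6 if n=="side" else 3.5,f"pics/ov_{n}11.png",.105)
s=read_state();M=R.from_quat(s["tool_rot"],scalar_first=True).as_matrix();print(s["time_s"],s["tcp_pos"],"jaw yaw",np.degrees(np.arctan2(M[1,2],M[0,2])))
print(M.T@(np.array([.528,-.296,.149])-s["tcp_pos"])*100,s["joint_positions"])
E
```

```text
time_s: 20.88
tcp_pos: [0.5902, -0.0007, 0.1491]
tool_rot: [0.627, 0.327, 0.627, -0.327]
force: [0.2, 0.0, -3.1]
gripper_width: 0.0156
time_s: 22.12
tcp_pos: [0.5902, -0.0007, 0.1491]
tool_rot: [0.681, 0.19, 0.681, -0.19]
force: [0.4, -0.7, -3.8]
gripper_width: 0.0159
time_s: 23.38
tcp_pos: [0.5902, -0.0007, 0.1491]
tool_rot: [0.706, 0.044, 0.706, -0.044]
force: [-0.9, -0.1, -3.7]
gripper_width: 0.0158
23.475 [ 0.59021917 -0.00064641  0.14916651] jaw yaw -7.176388711402697
[ 1.39657730e-02 -3.00812575e+01 -2.48349107e+00] [-0.41622867  0.46944391  0.45338759  1.80406969 -0.25084352  0.92495726
  0.02143918]
```

View pics/ov_side11.png

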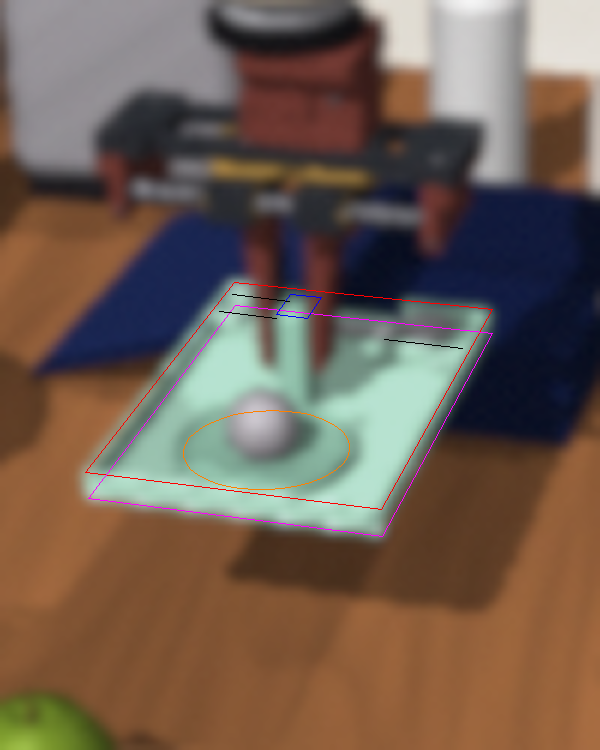

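View pics/ov_top11.png

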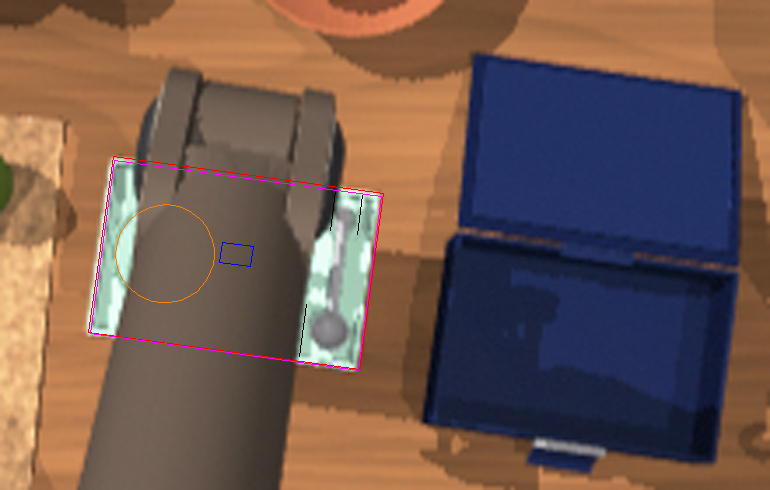

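The tray is at 83°, parallel to the box's long side, with ball and spoon in place. I'll carry it over in three gentle stages.

```bash
python3 -m creep '[[1,[0,-0.2,0],0],[1,[0,-0.7,0],0],[1,[0,-1.6,-0.1],0],[1,[0,-2.9,-0.2],0],[1,[0,-4.4,-0.4],0],[1,[0,-5.9,-0.5],0],[1,[0,-7.4,-0.6],0],[1,[0,-8.7,-0.7],0],[1,[0,-9.6,-0.8],0],[1,[0,-10,-0.8],0]]'
python3 - <<'E'
from ov import *
p,d=read_camera("side");s=read_state();t=s["tcp_pos"];overlay("side",p,t[:2],83,(100,255,195,345),4.5,"pics/ov_s12.png",.105);print(t)
E
```

```text
time_s: 24.72
tcp_pos: [0.5696, -0.0994, 0.1492]
tool_rot: [0.706, 0.045, 0.706, -0.045]
force: [-0.3, -0.0, -2.4]
gripper_width: 0.0158
[ 0.56964602 -0.09967422  0.14917294]
```

View pics/ov_s12.png

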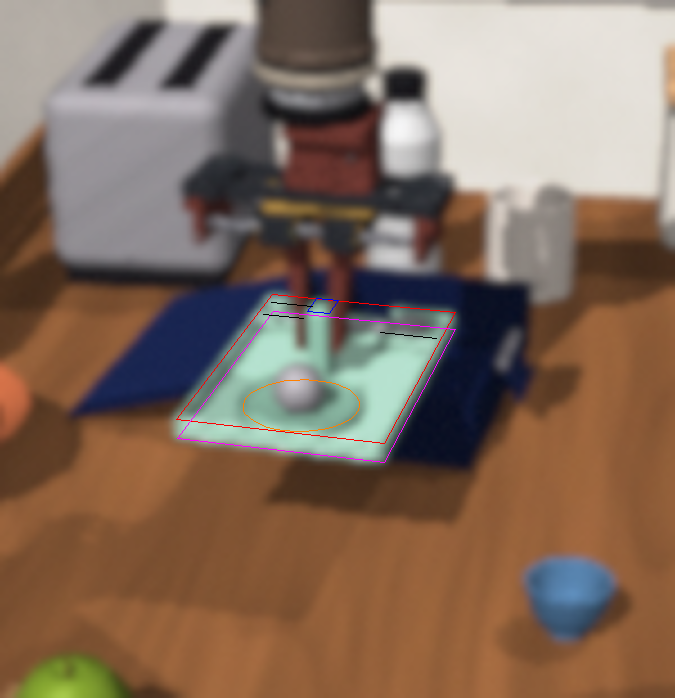

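```bash
python3 -m creep '[[1,[0,-0.2,0],0],[1,[0,-0.7,0],0],[1,[0,-1.6,-0.1],0],[1,[0,-2.9,-0.2],0],[1,[0,-4.4,-0.4],0],[1,[0,-5.9,-0.5],0],[1,[0,-7.4,-0.6],0],[1,[0,-8.7,-0.7],0],[1,[0,-9.6,-0.8],0],[1,[0,-10,-0.8],0]]'; python3 -m creep '[[1,[0,-0.2,0],0],[1,[0,-0.7,0],0],[1,[0,-1.6,-0.1],0],[1,[0,-2.9,-0.2],0],[1,[0,-4.4,-0.4],0],[1,[0,-5.9,-0.5],0],[1,[0,-7.4,-0.6],0],[1,[0,-8.7,-0.7],0],[1,[0,-9.6,-0.8],0],[1,[0,-10.1,-0.8],0]]'
python3 - <<'E'
from ov import *
s=read_state();t=s["tcp_pos"];M=R.from_quat(s["tool_rot"],scalar_first=True).as_matrix();print(t,"jaw yaw",np.degrees(np.arctan2(M[1,2],M[0,2])),s["force"])
for n,b in(("side",(110,230,195,345)),("top",(100,240,300,460))):
    p,d=read_camera(n);cv2.imwrite(f"pics/{n}13.png",p[:,:,::-1]);overlay(n,p,t[:2],83,b,4.5,f"pics/ov_{n}13.png",.105)
E
```

```text
time_s: 26.02
tcp_pos: [0.5491, -0.1977, 0.1491]
tool_rot: [0.706, 0.045, 0.706, -0.045]
force: [-0.0, 0.3, -3.2]
gripper_width: 0.016
time_s: 27.28
tcp_pos: [0.5285, -0.2969, 0.1491]
tool_rot: [0.706, 0.045, 0.706, -0.044]
force: [-0.0, 0.7, -3.0]
gripper_width: 0.016
[ 0.52851898 -0.2968566   0.14909138] jaw yaw -7.2151937994376825 [-0.01797119  0.66285567 -3.02370144]
```

View pics/ov_side13.png

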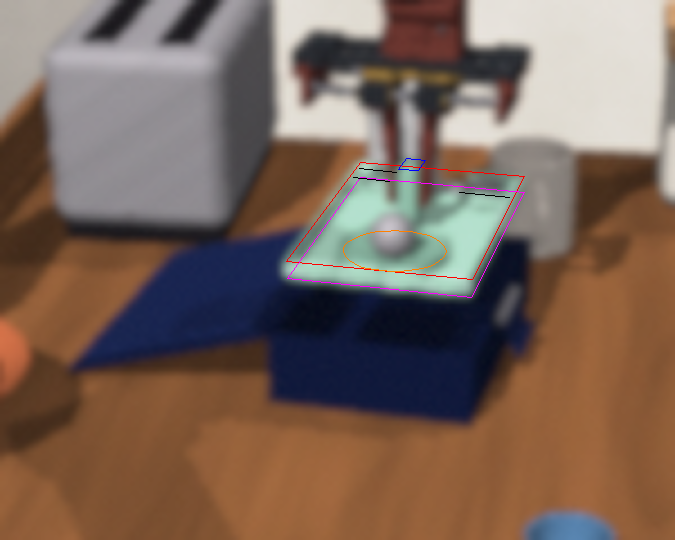

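View pics/ov_top13.png

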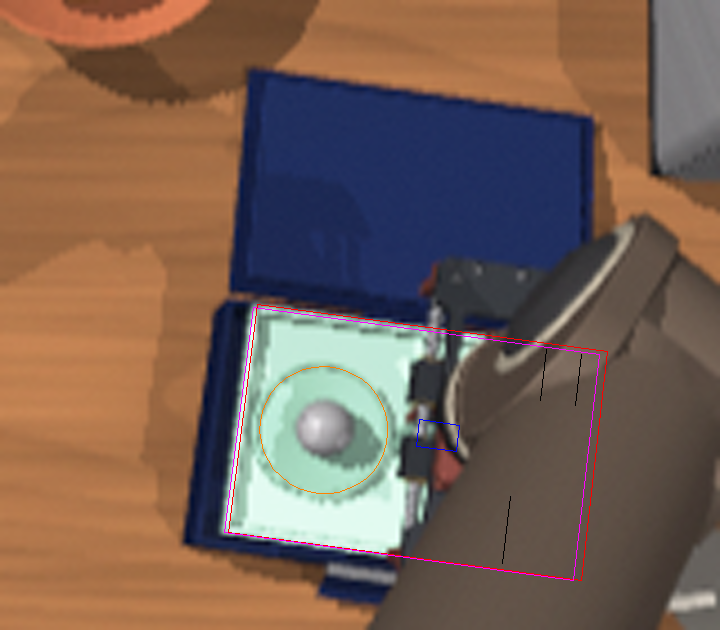

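Tray is level over the opening and the ball is centred in the dish at (322,430). I'll settle, recheck, then hand in.

```bash
python3 -m creep '[[1,[0,0,0],0],[1,[0,0,0],0],[1,[0,0,0],0],[1,[0,0,0],0],[1,[0,0,0],0],[1,[0,0,0],0]]'
python3 - <<'E'
from ov import *
p,d=read_camera("top");m=[r for r in cut_out("ball_center","top")]
for r in m[:2]: 
    c=cloud("top",d,r["mask"]);print(r["score"],r["point"],plane("top",*map(np.array,r["point"]),np.array(.124+.0)))
t=read_state()["tcp_pos"];y=np.radians(83);print("dish expected",t[:2]+.058*np.array([np.cos(y),np.sin(y)]))
b=cv2.imread("pics/side0.png")
B=np.array([.528,-.296]);
im=cv2.resize(b[150:215,240:330],None,fx=7,fy=7,interpolation=cv2.INTER_CUBIC)
Ry=np.array([[np.cos(y),np.sin(y)],[np.sin(y),-np.cos(y)]])
pts=np.array([(topix("side",np.append(B+Ry@np.array(q),.06))-[240,150]+.5)*7 for q in((.12,.082),(.12,-.082),(-.12,-.082),(-.12,.082))])
cv2.polylines(im,[np.int32(pts)],True,(0,255,255),1);cv2.imwrite("pics/box_s.png",im)
p,d=read_camera("side");cv2.imwrite("pics/side_end.png",cv2.resize(p[120:190,250:330][:,:,::-1],None,fx=7,fy=7,interpolation=cv2.INTER_CUBIC))
E
```

```text
time_s: 28.12
tcp_pos: [0.5287, -0.2962, 0.1491]
tool_rot: [0.706, 0.044, 0.706, -0.044]
force: [1.1, 0.4, -3.1]
gripper_width: 0.016
0.6 [367.9, 193.2] [ 0.53933587 -0.2274791   0.124     ]
dish expected [ 0.53580619 -0.23866653]
```

View pics/box_s.png

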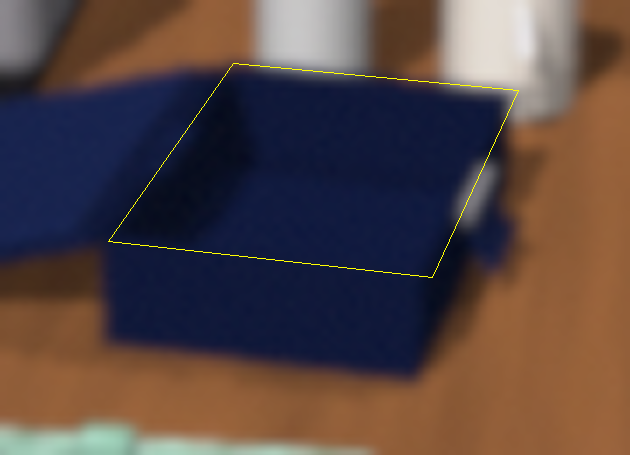

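View pics/side_end.png

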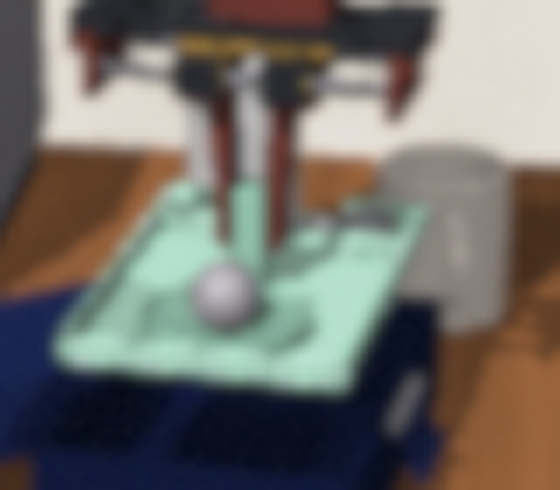

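The network's ball point is 11 mm off the expected dish centre, which disagrees with the overlay. I'll segment the ball myself to check.

Run:
```python
from ov import *
for n,roi in(("top",(355,388,178,212)),("side",(272,292,155,170))):
    p,d=read_camera(n);hsv=cv2.cvtColor(p,cv2.COLOR_RGB2HSV);m=np.zeros(d.shape,bool);m[roi[2]:roi[3],roi[0]:roi[1]]=1;m&=(hsv[...,1]<28)&(hsv[...,2]<225)
    k,l,st,ce=cv2.connectedComponentsWithStats(m.astype(np.uint8));i=1+np.argmax(st[1:,4]);print(n,st[i],ce[i],plane(n,*map(np.array,ce[i]),np.array(.126)))
    print(" dish pix",topix(n,[.5358,-.2387,.126]))
    t=read_state()["tcp_pos"];b=(160,230,340,420) if n=="top" else (120,190,250,330);overlay(n,p,t[:2],83,b,7,f"pics/fin_{n}.png",.105)
```

```text
top [365 189  13  12 123] [371.24390244 194.60162602] [ 0.53534743 -0.23638374  0.126     ]
 dish pix [372.0769979 194.4517736]
side [277 157  10  10  74] [281.60810811 161.74324324] [ 0.53739764 -0.23945812  0.126     ]
 dish pix [282.03740978 161.84893124]
```

View pics/fin_top.png

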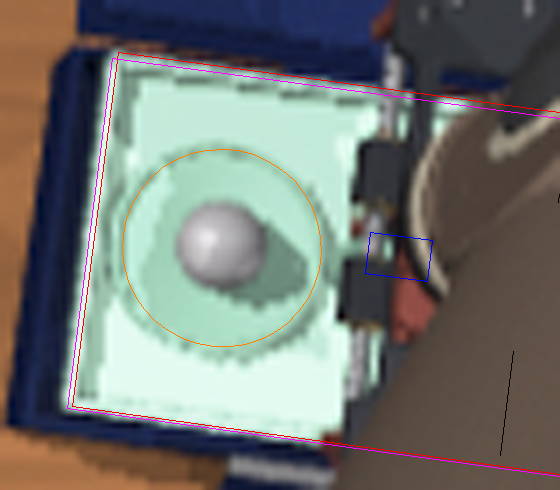

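View pics/fin_side.png

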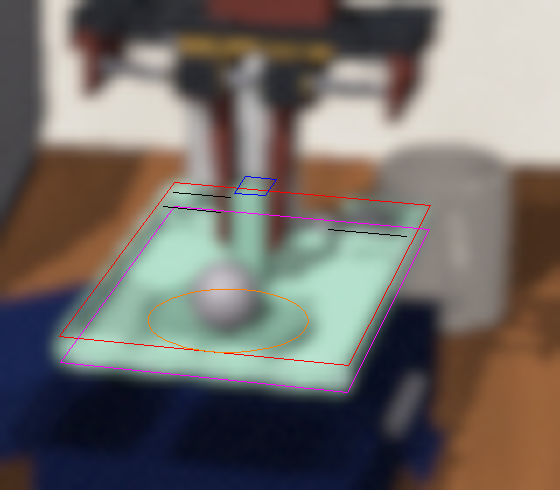

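My own segmentation puts the ball about 2 mm from the dish centre in both views, so the network's point was off. Handing in.

```bash
python3 -c "
from rig import *
print(job_done());s=read_state();print(s['time_s'],s['tcp_pos'],s['gripper_width'])"
```

```text
the job is handed in; nothing more can be done
None
the job is handed in; nothing more can be done
```

I laid the spoon in its compartment and let it go, lifted the tray by its handle, turned it +84° and carried it over the lunchbox. I handed the job in at about 28 s with the tray still gripped. The hand-in reports no verdict.

**Last checks:**
- **Position and height:** the TCP was at (0.529, −0.296, 0.149), against a measured box centre of (0.528, −0.296). That puts the tray's underside about 45 mm above the rim.
- **Angle:** the tray's long axis was at about 83°, the same as the box's long side to within about 1°. It looked level in both overlays, and the tool was vertical.
- **Grip:** the gripper was closed at 16 mm on the handle and carrying about 3.1 N.
- **Ball:** my own segmentation put it 2 mm from the dish centre in both views. The trained network's point disagreed by about 11 mm, and I judged that point wrong.
- **Spoon:** it was clearly in place after release and again after the turn. In the last pictures the arm hid it from the top camera and the fingers hid it from the side, so I did not confirm it again at the end.
- **Bystanders:** I saw none move, but I did not measure their positions at the end.

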